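Gauge a spacer ring on the spring taper and record its size

ROBOT

A 6-joint arm with a two-finger parallel gripper is mounted at the origin on the work surface; the furniture and walls round the work are solid. World frame = base frame: x ahead of the robot, y to its left, z up, the work surface at z = 0. Lengths are in mm, angles in rad, forces in N, time in s.
With the tool pointing down it reaches from about 275 to 825 mm from the base axis. Payload 4.9 kg.
Tool frame: the origin (TCP) lies at the very end of the fingers, on their centre line; the grasp point (between the pads) lies 19 mm behind it (grasp_offset is the distance from the TCP to the grasp point, in mm); z points along the fingers, y is the line along which they close (so a half turn about z gives the same grasp; the last joint's range is limited). The gripper opens to 85 mm and grips with 20 to 120 N. Pads are 22 mm wide; open, the fingers measure 114 mm over their backs; the gripper's body (76 mm by 85 mm) begins 54 mm behind the grasp point. The pads swing forward as they close: fully open they stand 13 mm farther back than shut.
Start: joints at [1.2, 0.326, -0.193, 1.052, 0, 1.437], TCP at [129.019, 534.671, 231.281] pointing down, gripper open.
Joint ranges: [-2.65, 2.65], [-0.97, 1.79], [-1.3, 1.35], [-1.93, 2.1], [-1.47, 1.37], [-3.14, 3.14]. Speed limits (rad/s): [2.57, 2.57, 3.14, 3.14, 3.14, 3.14].

INTERFACE

Orientations are given as a unit quaternion [w, x, y, z].
In Python, from plant import observe, grab_frame, camera_params, finish_job, grasp_offset gives the robot as it stands. The module is installed in compiled form; this text tells all that it offers.
- The arm moves only by the shell command python3 -m creep 'ROWS'. ROWS is JSON, a list of rows, each a list of 7 numbers: the closure, from 0 (fully open) to 1 (shut), then the shift along the tool's x, y, z in cm, then the turn, a rotation vector about the tool's x, y, z in rad. In form: [[grip, x, y, z, rx, ry, rz], ...]. A call has 1 to 10 rows; each row is the pose to reach, as a shift and turn from the pose commanded when the call began, along the tool's axes at that moment; what a row does not reach only later rows make up. A row lasts 1/10 s, in which the tool goes at most 50 mm and 8.59 degrees, less where a joint would pass 70% of its speed; a pose out of reach is approached as far as the arm can. A call with a gripper value outside its range is refused whole. The fingers move at their own pace and stop on an object; the grip force is fixed at half the most. Time passes only in rows, so rows that repeat a pose let the fingers close. It gives the time, the measured TCP pose, the force, the opening and the grip force at its end, in the units of the state.
- observe(): the state, without advancing time (a new reading comes with each control period).
- grab_frame(name): name is "side" or "top" or "wrist"; returns the picture (480x640x3 uint8, red, green, blue); there is no depth.
- camera_params(name): a dict with "camera_matrix" (3x3 intrinsics, pixels), "rvec" (rotation vector, rad) and "tvec" (3), from world to camera coordinates, as OpenCV has them; the wrist camera has in their place "hand_eye" (4x4, takes a point from camera to tool coordinates, whose origin is the TCP and whose axes are the flange's). Camera axes: x right, y down, z forward; pixel columns grow to the right and rows downward; lengths in mm; the calibration is good to about 2 mm. A picture is of the moment at which its call begins: read the wrist's pose just before it. camera_params takes no time and is no camera call.
- finish_job(): hands the job in; it is judged then, once.
The state is a dict: "time": time; "joint_pos": joint angles; "joint_vel": joint speeds; "effort": joint torques, N m; "tcp_pos": TCP position; "tool_rot": TCP orientation; "force": force on the tool from outside, world axes, zero at the start; "moment": the same for the moment, N m; "finger_gap": opening from 0.0 (shut) to 1.0 (fully open); "grip_force": force on a finger pad.
Only numpy, scipy, OpenCV 4.12 (cv2) and the standard library are available. Lean on these libraries where they do the work, as an engineer would, in place of code of your own. Each camera call takes 0.05 s, during which the arm holds its last target. There are 200 camera calls.

TASK

Take the steel ring lying on the blue card, slide it squarely down over the colour-banded taper gauge until it stops, and press it home gently so that the sprung taper gives about 4 mm, and never more than 8 mm. Let go, leave the ring on the taper, read the colour of the band in which its lower edge stopped, and then slide the black marker of the selector to the field of that colour. Leave the two spare rings, the bottle and the dish where they are.

Things in the scene. Friction and masses are not known exactly. Their poses are not given: they have to be found in the camera images.
- ring_a: one of three like-looking steel rings, 54 mm outside, 14 mm high, about 80 g; bores 28, 32 and 36 mm, which name has which is not told. One lies flat on the blue card (to be gauged), two are spares behind the gauge; which is where changes. Origin: centre of the underside, z up along its axis
- ring_b: as ring_a: another of the three rings
- ring_c: as ring_a: another of the three rings
- card: blue card, 100 x 75 mm, flat on the table; origin at its centre. The ring to be gauged lies on its middle
- mandrel_tip (a point): centre of the top of the upright polished taper (friction about 0.12), on its axis, z up; 0.116 m above the table, less when pressed. Radius 7 mm at the tip, 10 mm at 6 mm below it, then 1 mm more per 6 mm down, to 21 mm. Colour bands, 12 mm each, from the tip: white 12 to 24 mm below it, yellow 24 to 36, green 36 to 48, blue 48 to 60, red 60 to 72
- gauge: the taper's fixed grey block, 90 x 90 mm, 26 mm high with its collar; origin under its middle, below the taper's axis. A centred ring stops with its underside mid-band: bore 28 mm in yellow (30 mm below the tip), 32 in green (42 mm), 36 in blue (54 mm). A ring held 1 mm off-centre stops on one side, about 6 mm too high, and is pushed sideways
- mandrel (a joint): how far the taper is pressed down on its spring, m: 0 free, end stop at 0.012; it gives 1.5 N before it moves and then 2.5 N per mm, and comes back when let go. A proper gauging press is 0.002 to 0.007 (6.5 to 19 N); over 0.0085 is too hard
- selector: size selector fixed on the table: aluminium track 64 x 172 mm, 14 mm high, origin at the centre of its underside; the marker slides along its y axis, the five coloured fields lie along it on both sides of the slot
- marker_top (a point): centre of the top of the black marker, a grip 28 mm (across the track, selector x) by 14 mm (along the track, selector y) by 40 mm high, its top 54 mm above the table, with a thin pointer line at its foot, on its middle
- marker (a joint): place of the marker along the track, m, growing along selector +y, 0 to 0.124; it stays where it is left (1.5 N friction). The fields' middles: white 0.024, yellow 0.046, green 0.068, blue 0.090, red 0.112; each is 18 mm long. It starts near 0, on no field
- bottle: bystander: bottle with a blue cap, 59 mm wide, 108 mm high; origin under its middle
- dish: bystander: round covered dish, 60 mm wide, 16 mm high; origin under its middle
Not all that is in view belongs to the job. What is shaped like the ring_c but purple or turquoise is not meant.

How it is judged (in metres and radians):
On the way, in this order (a step that is already met when the one before it is completed fails the run):
1. the ring from the card is pressed home on the taper, its lower edge in its band, the taper 2 to 7 mm down on its spring (((z of ring_a in the frame of mandrel_tip between -0.047 and -0.037 m and horizontal distance between ring_a and mandrel_tip below 0.003 m and angle between ring_a's own z axis and vertical below 0.12 rad and horizontal distance between each of ring_b, ring_c and card above 0.1 m and distance of each of ring_b, ring_c from where it was at the start of the episode below 0.02 m) or (z of ring_b in the frame of mandrel_tip between -0.059 and -0.049 m and horizontal distance between ring_b and mandrel_tip below 0.003 m and angle between ring_b's own z axis and vertical below 0.12 rad and horizontal distance between each of ring_a, ring_c and card above 0.1 m and distance of each of ring_a, ring_c from where it was at the start of the episode below 0.02 m) or (z of ring_c in the frame of mandrel_tip between -0.035 and -0.025 m and horizontal distance between ring_c and mandrel_tip below 0.003 m and angle between ring_c's own z axis and vertical below 0.12 rad and horizontal distance between each of ring_a, ring_b and card above 0.1 m and distance of each of ring_a, ring_b from where it was at the start of the episode below 0.02 m)) and value of joint mandrel between 0.002 and 0.007 m), for 0.2 s.
2. the ring is left on the taper and the marker stands on the field of the band that the ring reached (((z of ring_a in the frame of mandrel_tip between -0.047 and -0.037 m and horizontal distance between ring_a and mandrel_tip below 0.003 m and angle between ring_a's own z axis and vertical below 0.12 rad and horizontal distance between each of ring_b, ring_c and card above 0.1 m and distance of each of ring_b, ring_c from where it was at the start of the episode below 0.02 m and value of joint marker between 0.06 and 0.076 m) or (z of ring_b in the frame of mandrel_tip between -0.059 and -0.049 m and horizontal distance between ring_b and mandrel_tip below 0.003 m and angle between ring_b's own z axis and vertical below 0.12 rad and horizontal distance between each of ring_a, ring_c and card above 0.1 m and distance of each of ring_a, ring_c from where it was at the start of the episode below 0.02 m and value of joint marker between 0.082 and 0.098 m) or (z of ring_c in the frame of mandrel_tip between -0.035 and -0.025 m and horizontal distance between ring_c and mandrel_tip below 0.003 m and angle between ring_c's own z axis and vertical below 0.12 rad and horizontal distance between each of ring_a, ring_b and card above 0.1 m and distance of each of ring_a, ring_b from where it was at the start of the episode below 0.02 m and value of joint marker between 0.038 and 0.054 m)) and value of joint mandrel below 0.0015 m), for 0.2 s.
At the end, for the whole second after the job is handed in: The ring from the card rests level (within 7 degrees) on the released taper, centred within 3 mm, its underside within 5 mm of the middle of the band for its bore; the marker is within 8 mm of the middle of the field of that colour; the spare rings lie within 20 mm of their places (((z of ring_a in the frame of mandrel_tip between -0.047 and -0.037 m and horizontal distance between ring_a and mandrel_tip below 0.003 m and angle between ring_a's own z axis and vertical below 0.12 rad and horizontal distance between each of ring_b, ring_c and card above 0.1 m and distance of each of ring_b, ring_c from where it was at the start of the episode below 0.02 m and value of joint marker between 0.06 and 0.076 m and linear speed of ring_a below 0.02 m/s) or (z of ring_b in the frame of mandrel_tip between -0.059 and -0.049 m and horizontal distance between ring_b and mandrel_tip below 0.003 m and angle between ring_b's own z axis and vertical below 0.12 rad and horizontal distance between each of ring_a, ring_c and card above 0.1 m and distance of each of ring_a, ring_c from where it was at the start of the episode below 0.02 m and value of joint marker between 0.082 and 0.098 m and linear speed of ring_b below 0.02 m/s) or (z of ring_c in the frame of mandrel_tip between -0.035 and -0.025 m and horizontal distance between ring_c and mandrel_tip below 0.003 m and angle between ring_c's own z axis and vertical below 0.12 rad and horizontal distance between each of ring_a, ring_b and card above 0.1 m and distance of each of ring_a, ring_b from where it was at the start of the episode below 0.02 m and value of joint marker between 0.038 and 0.054 m and linear speed of ring_c below 0.02 m/s)) and value of joint mandrel below 0.0015 m and velocity of joint marker below 0.01 m/s); the robot touches nothing.
It fails at once if the taper is pressed too hard (more than 8.5 mm down on its spring, about 23 N) (value of joint mandrel above 0.0085 m).
It fails at once if a bystander is pushed more than 20 mm (distance of any of bottle, dish from where it was at the start of the episode above 0.02 m).
It also fails if it takes over 56 s, if anything falls off the work surface, if the arm or the gripper's body presses on something with over 40 N, if the wrist force passes 120 N, or if a joint passes its speed limit or range.

## Working session

There is one attempt and no reset: what is moved stays moved. The work goes in short steps, Python scripts to look and compute and a shell command to move; the robot and the scene stay as the last step left them, time stands still between calls to the robot, and variables do not carry over. Pictures are saved under pics/ and viewed, at most 14 in all, crops included, and the job is handed in when it is done.

```bash
mkdir -p pics; cat > h.py <<'E'
import numpy as np, cv2
from plant import observe, grab_frame, camera_params, grasp_offset
from scipy.spatial.transform import Rotation as R
def Rt(q): return R.from_quat([q[1],q[2],q[3],q[0]]).as_matrix()
def cam(name, st=None):
    p=camera_params(name); K=np.array(p["camera_matrix"],float)
    if name=="wrist":
        T=np.array(p["hand_eye"],float); Rw=Rt(st["tool_rot"])
        return K, Rw@T[:3,:3], Rw@T[:3,3]+np.array(st["tcp_pos"])
    M=cv2.Rodrigues(np.array(p["rvec"],float))[0]
    return K, M.T, -M.T@np.array(p["tvec"],float).ravel()
def ray(c,uv):
    K,Rc,o=c; d=Rc@np.linalg.inv(K)@np.array([uv[0],uv[1],1.]); return o,d/np.linalg.norm(d)
def onz(c,uv,z):
    o,d=ray(c,uv); return o+d*(z-o[2])/d[2]
def proj(c,X):
    K,Rc,o=c; x=K@(Rc.T@(np.asarray(X,float)-o)); return x[:2]/x[2]
def save(n,im): cv2.imwrite("pics/"+n+".png",cv2.cvtColor(im,cv2.COLOR_RGB2BGR))
E
python3 - <<'E'
from h import *
st=observe(); print(st, grasp_offset)
for n in("side","top","wrist"):
    im=grab_frame(n); save(n+"0",im); np.save(n+"0.npy",im)
    c=cam(n,st); print(n,c[2],c[1][:,2])
E
```

```text
{'time': 0.0, 'joint_pos': array([ 1.19976601e+00,  3.26981628e-01, -1.93567570e-01,  1.05199650e+00,
        9.03664180e-06,  1.43657353e+00]), 'joint_vel': array([ 9.91071857e-04,  8.40297483e-04, -8.45783946e-04, -8.38610098e-05,
       -7.30641087e-04,  1.39953144e-03]), 'effort': array([ 1.12539579e-03, -4.43397582e+01,  2.62441063e+01,  1.52819435e-02,
       -2.55918167e-04, -5.65532346e-06]), 'tcp_pos': array([128.81879993, 534.11164266, 230.48747116]), 'tool_rot': array([-2.23001104e-04,  1.18127256e-01,  9.92998080e-01, -8.45794165e-04]), 'force': array([-0.1847979 , -0.4118681 ,  0.54414479]), 'moment': array([ 0.03169329,  0.03713915, -0.00509055]), 'grip_force': 0.0, 'finger_gap': 1.0049609113255937} 18.700000000000003
side [  44.99619681  661.74074259 1127.0230907 ] [ 0.41385601 -0.40566701 -0.81495858]
top [ 495.86485985  120.94220679 1478.78016701] [ 0.07718843  0.01551396 -0.99689581]
wrist [ 53.13786908 552.82856314 373.25090729] [ 0.29326007 -0.07274621 -0.95326099]
```

View pics/top0.png

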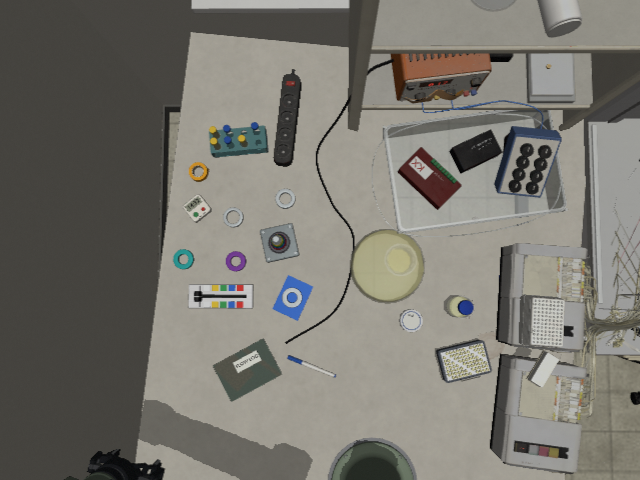

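View pics/side0.png

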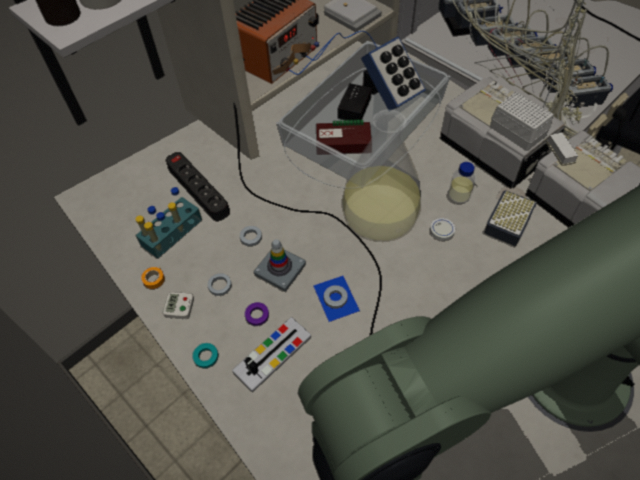

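The top view shows the blue card with the ring at (292,298), the gauge at (280,242), and the selector at (221,296) with its marker near (198,296). The spare rings are at (233,216) and (285,198). The purple ring at (235,261) and the turquoise one at (183,259) are decoys. There is a tall flask at (388,265). The side view agrees with this: card ring (336,296), gauge tip about (277,243).

```bash
python3 - <<'E'
from h import *
for n,boxs in (("top",{"card":(270,275,316,322),"sel":(186,282,256,310)}),("side",{"card":(308,270,362,325),"sel":(230,315,315,392)})):
    im=np.load(n+"0.npy"); c=cam(n); hsv=cv2.cvtColor(im,cv2.COLOR_RGB2HSV)
    x0,y0,x1,y1=boxs["card"]
    m=np.zeros(im.shape[:2],np.uint8); m[y0:y1,x0:x1]=cv2.inRange(hsv,(105,120,80),(125,255,255))[y0:y1,x0:x1]
    cs,_=cv2.findContours(m,cv2.RETR_EXTERNAL,cv2.CHAIN_APPROX_NONE); k=max(cs,key=cv2.contourArea)
    pts=np.array([onz(c,p[0],0)[:2] for p in k],np.float32); r=cv2.minAreaRect(pts); print(n,"card",r)
    # ring within card: fill hull minus blue
    h=np.zeros_like(m); cv2.fillConvexPoly(h,cv2.convexHull(k),1); h=cv2.erode(h,np.ones((5,5)))
    g=((h>0)&(hsv[...,1]<90)).astype(np.uint8); cs,_=cv2.findContours(g,cv2.RETR_EXTERNAL,cv2.CHAIN_APPROX_NONE); k=max(cs,key=cv2.contourArea)
    e=cv2.fitEllipse(k);print("ring px",e,onz(c,e[0],7), onz(c,e[0],14))
for n,q in {"selC":(221,296),"mark":(198,296),"gauge":(280,242),"sp1":(233,216),"sp2":(285,198),"flask":(388,265),"dish":(411,320),"bottle":(460,306),"purple":(235,261)}.items(): print(n,onz(cam("top"),q,14)[:2])
# tip by triangulation
def tri(a,b):
    A=0;B=0
    for n,q in(("top",a),("side",b)):
        o,d=ray(cam(n),q);P=np.eye(3)-np.outer(d,d);A=A+P;B=B+P@o
    return np.linalg.solve(A,B)
t=np.load("top0.npy")[185:330,180:325];s=np.load("side0.npy")[225:395,225:365]
save("crops0",np.hstack([cv2.resize(t,(400,400),interpolation=2),cv2.resize(s,(400,486),interpolation=2)[:400]]))
print(tri((279,239),(277,243)))
E
```

```text
top card ((478.8547058105469, 212.465087890625), (73.50076293945312, 98.92764282226562), 65.54747009277344)
ring px ((291.4624938964844, 297.1806640625), (19.06449317932129, 19.331581115722656), 94.13555145263672) [479.45007258 214.36001961   7.        ] [479.52814369 213.91571094  14.        ]
side card ((479.4193115234375, 212.67825317382812), (73.30709838867188, 98.40312957763672), 65.4045181274414)
ring px ((335.1258239746094, 296.322021484375), (21.55651092529297, 22.70709228515625), 84.81964111328125) [480.10359677 213.99948811   7.        ] [477.38423159 216.79781326  14.        ]
selC [481.5034296  401.47284147]
mark [481.12835204 462.84123576]
gauge [626.38363592 246.03654997]
sp1 [695.96927454 373.33687913]
sp2 [745.32976023 233.91327043]
flask [566.33015861 -42.11750803]
dish [ 421.53392178 -102.09682838]
bottle [ 459.08506232 -231.31128142]
purple [574.87533153 365.80405686]
[627.63133975 242.58562945 101.18301776]
```

View pics/crops0.png

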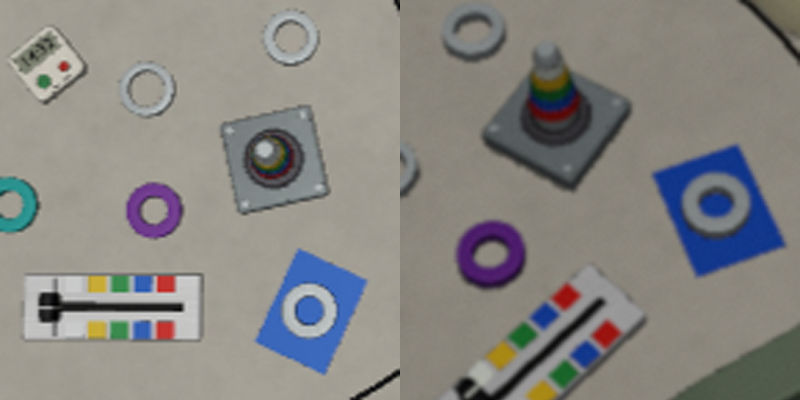

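View pics/wrist0.png

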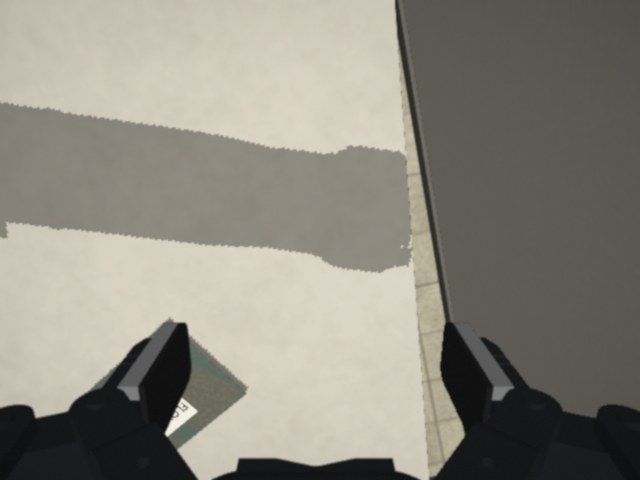

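Only one ring lies on the blue card (top view 291,297). It measures about (479.5, 214) in both views, and the crop confirms it is steel on blue. I'll move above it and square the tool to the world y axis.

```bash
python3 -m creep '[[0,-4.2,-2.3,0.8,0,0,-0.05],[0,-8.4,-4.6,1.6,0,0,-0.1],[0,-12.6,-6.9,2.4,0,0,-0.15],[0,-16.8,-9.2,3.2,0,0,-0.2],[0,-21,-11.5,4,0,0,-0.237],[0,-25.2,-13.8,4.8,0,0,-0.237],[0,-29.4,-16.1,5.6,0,0,-0.237],[0,-33.6,-18.4,6.4,0,0,-0.237],[0,-37.8,-20.7,7.2,0,0,-0.237],[0,-41.6,-22.9,8,0,0,-0.237]]'; python3 -m creep '[[0,0,0,0,0,0,0],[0,0,0,0,0,0,0],[0,0,0,0,0,0,0]]'
cat > look.py <<'E'
from h import *
import sys
st=observe(); im=grab_frame("wrist"); save(sys.argv[1],im); np.save("w.npy",im); np.save("wst.npy",st,allow_pickle=True)
print(np.round(st["tcp_pos"],1),np.round(Rt(st["tool_rot"]),3).tolist(),st["time"],st["force"])
E
python3 look.py w1
```

```text
time: 1.15
tcp_pos: [481.1, 212.7, 150.9]
tool_rot: [0.0, 0.0, 1.0, 0.0]
force: [-0.4, 1.4, 0.7]
finger_gap: 1.002
grip_force: 0.0
time: 1.45
tcp_pos: [478.7, 215.0, 151.2]
tool_rot: [-0.001, -0.0, 1.0, 0.0]
force: [-0.5, -0.1, -0.4]
finger_gap: 0.998
grip_force: 0.0
[478.7 215.  151.2] [[-1.0, -0.001, -0.001], [-0.001, 1.0, 0.0], [0.001, 0.0, -1.0]] 1.45 [-0.51157088 -0.09727274 -0.37450516]
```

View pics/w1.png

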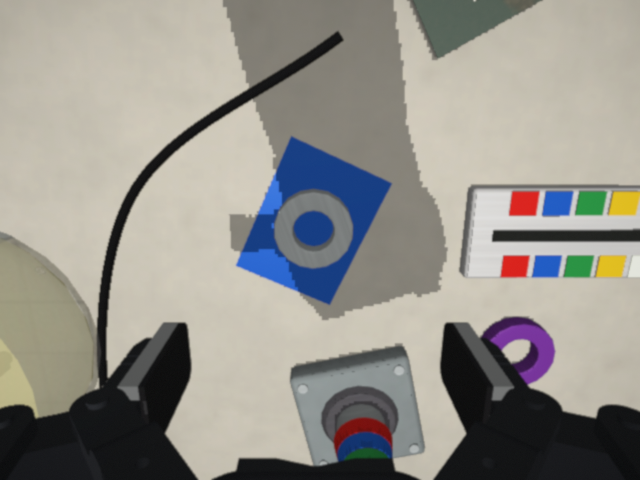

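The wrist view shows the ring on the card at (314,229), the gauge at about (358,410) and the selector on the right with its slot at row 236. Next I'll measure the ring's centre and its inner and outer diameters, plus the gauge and the selector's direction.

```bash
cat > ringm.py <<'E'
from h import *
im=np.load("w.npy"); st=np.load("wst.npy",allow_pickle=True).item(); c=cam("wrist",st)
hsv=cv2.cvtColor(im,cv2.COLOR_RGB2HSV)
m=np.zeros(im.shape[:2],np.uint8); m[170:290,255:375]=((hsv[170:290,255:375,1]<110)*255)
card=cv2.inRange(hsv,(105,120,40),(125,255,255)); 
cs,_=cv2.findContours(card[120:310,225:400].copy(),cv2.RETR_EXTERNAL,cv2.CHAIN_APPROX_NONE)
h=np.zeros_like(m); k=max(cs,key=cv2.contourArea)+np.array([225,120]); cv2.fillConvexPoly(h,cv2.convexHull(k),255)
m&=cv2.erode(h,np.ones((5,5)))
cs,_=cv2.findContours(m,cv2.RETR_CCOMP,cv2.CHAIN_APPROX_NONE)
for k in sorted(cs,key=cv2.contourArea)[-2:]:
    for z in (14,0):
        P=np.array([onz(c,p[0],z)[:2] for p in k],np.float32); e=cv2.fitEllipse(P); print(cv2.contourArea(k),z,np.round(e[0],1),np.round(e[1],1))
# slot direction
b=(hsv[225:248,480:640,2]<70); xs=np.arange(500,636,10); pts=np.array([onz(c,(x,225+np.where(b[:,x-480])[0].mean()),14)[:2] for x in xs])
p=np.polyfit(pts[:,1],pts[:,0],1); print("slot x=",p, pts[0],pts[-1])
# gauge plate corners screws at z~20
for q in((305,389),(398,369),(415,450),(321,463)): print(onz(c,q,20)[:2])
E
python3 ringm.py
```

```text
1119.5 14 [478.5 213.8] [24.8 26.9]
1119.5 0 [482.4 213.7] [26.1 28.2]
4817.5 14 [479.4 213.8] [52.6 54.6]
4817.5 0 [483.4 213.7] [55.2 57.3]
slot x= [-8.48438749e-04  4.83755108e+02] [483.46680417 339.80533073] [483.39244494 427.44776423]
[600.63346494 207.71693454]
[583.42839506 275.77334953]
[656.47519651 293.32359172]
[669.23079013 219.92716853]
```

```bash
python3 -m creep '[[0,0,-0.1,4,0,0,0],[0,0,-0.1,8,0,0,0],[0,0,-0.1,11,0,0,0],[0,0,-0.1,13,0,0,0],[0,0,-0.1,14.2,0,0,0],[0,0,-0.1,15,0,0,0],[0,0,-0.1,15,0,0,0],[0,0,-0.1,15,0,0,0]]'; python3 -m creep '[[0.3,0,0,0,0,0,0],[0.4,0,0,0,0,0,0],[0.5,0,0,0,0,0,0],[0.6,0,0,0,0,0,0],[0.6,0,0,0,0,0,0],[0.6,0,0,0,0,0,0]]'
```

```text
time: 2.3
tcp_pos: [480.3, 214.0, 2.1]
tool_rot: [0.001, -0.0, 1.0, 0.0]
force: [0.6, 0.5, -0.3]
finger_gap: 0.999
grip_force: 0.0
time: 2.9
tcp_pos: [480.4, 213.5, 2.6]
tool_rot: [0.001, -0.0, 1.0, 0.0]
force: [-1.1, -0.3, 8.0]
finger_gap: 0.589
grip_force: 62.1
```

Gripped, with the finger gap reading as expected. I'll lift and move 55 mm beyond the taper so the wrist camera looks almost straight down on the tip.

```bash
python3 -m creep '[[0.6,0,0,-2,0,0,0],[0.6,0,0,-6,0,0,0],[0.6,0,0,-11,0,0,0],[0.6,0,0,-16,0,0,0],[0.6,-3,0.5,-18,0,0,0],[0.6,-8,1,-18,0,0,0],[0.6,-13,1.5,-18,0,0,0],[0.6,-18,2.5,-18,0,0,0],[0.6,-20.3,3.2,-18,0,0,0],[0.6,-20.3,3.2,-18,0,0,0]]'; python3 -m creep '[[0.6,0,0,0,0,0,0],[0.6,0,0,0,0,0,0],[0.6,0,0,0,0,0,0]]'; python3 look.py w2
```

```text
time: 3.9
tcp_pos: [685.3, 245.5, 179.7]
tool_rot: [0.0, 0.0, 1.0, 0.0]
force: [-0.8, -0.2, -1.9]
finger_gap: 0.589
grip_force: 63.4
time: 4.2
tcp_pos: [681.7, 245.4, 181.8]
tool_rot: [-0.0, -0.0, 1.0, -0.0]
force: [0.6, 0.9, -1.6]
finger_gap: 0.589
grip_force: 63.4
[681.7 245.4 181.8] [[-1.0, -0.0, -0.0], [-0.0, 1.0, -0.0], [0.0, -0.0, -1.0]] 4.2 [ 0.6207679   0.93697865 -1.56254644]
```

View pics/w2.png

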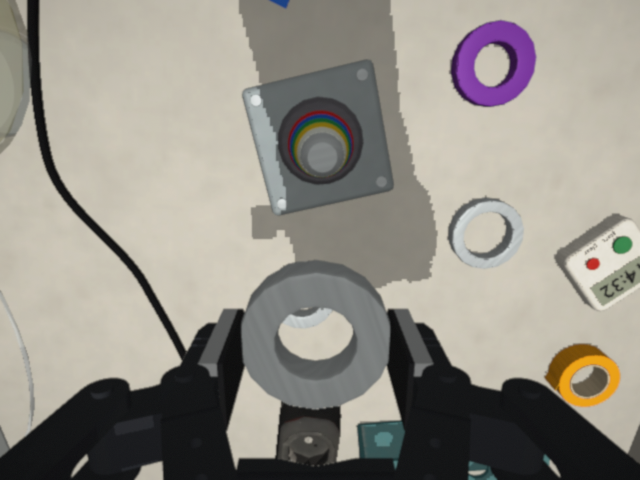

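The tip shows at (322,153) and the held ring is level at (316,335). I'll work out both centres from this one view.

```bash
cat > tip.py <<'E'
from h import *
im=np.load("w.npy"); st=np.load("wst.npy",allow_pickle=True).item(); c=cam("wrist",st)
hsv=cv2.cvtColor(im,cv2.COLOR_RGB2HSV)
roi=np.zeros(im.shape[:2],np.uint8); cv2.circle(roi,(321,142),40,255,-1)
sat=((hsv[...,1]>100)&(roi>0)).astype(np.uint8)
cs,hi=cv2.findContours(sat,cv2.RETR_CCOMP,cv2.CHAIN_APPROX_NONE)
for k in sorted(cs,key=cv2.contourArea)[-2:]:
    for z in (92,44):
        P=np.array([onz(c,p[0],z)[:2] for p in k],np.float32); e=cv2.fitEllipse(P); print("band",cv2.contourArea(k),z,np.round(e[0],1),np.round(e[1],1))
g=cv2.GaussianBlur(cv2.cvtColor(im,cv2.COLOR_RGB2GRAY),(3,3),0)
C=cv2.HoughCircles(cv2.resize(g[125:185,290:355],None,fx=6,fy=6,interpolation=2),cv2.HOUGH_GRADIENT,1,20,param1=60,param2=20,minRadius=60,maxRadius=170)
if C is not None:
    for u,v,r in C[0][:4]: 
        q=(290+u/6,125+v/6); print("circ",np.round(q,1),r/6,np.round(onz(c,q,116),1), "r_mm",r/6/c[0][0,0]*(c[2][2]-116))
# held ring: grey outer by edges from ellipse fit, low saturation grey
mm=((hsv[...,1]<25)&(hsv[...,2]>90)&(hsv[...,2]<165)).astype(np.uint8); mm[:255]=0; mm[415:]=0; mm[:,:236]=0; mm[:,396:]=0
np.save("mm.npy",mm)
print("gray levels",[im[v,u].tolist() for u,v in((260,335),(318,275),(370,335),(318,400),(316,370),(237,335),(230,320),(322,153),(322,130))])
save("c3",np.hstack([cv2.resize(im[90:190,270:375],(400,380),interpolation=0),cv2.resize(im[250:420,225:405],(400,380),interpolation=0)]))
E
python3 tip.py
```

```text
band 4.0 92 [629.  233.4] [1.1 1.6]
band 4.0 44 [634.2 230.8] [1.4 1.9]
band 1337.5 92 [622.7 248.4] [32.1 32.6]
band 1337.5 44 [626.5 249. ] [38.7 39.4]
gray levels [[118, 121, 121], [128, 131, 131], [123, 126, 125], [122, 126, 126], [88, 91, 90], [14, 13, 13], [88, 90, 89], [125, 130, 128], [127, 129, 121]]
```

View pics/c3.png

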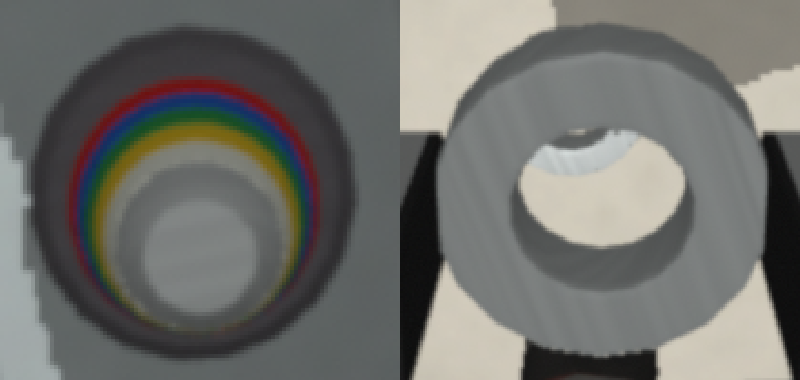

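Left crop: the tip disc centre is at about (199,257), which is pixel (322,157.5). Right crop: the top-face extremes are rows 273.3 and 409.3 and columns 241.2 and 390.6. The bore's top edge spans rows 307.3 to 380.2.

```bash
python3 - <<'E'
from h import *
im=np.load("w.npy"); st=np.load("wst.npy",allow_pickle=True).item(); c=cam("wrist",st)
print("f",c[0][0,0],"cam",c[2])
t=lambda u,v:(270+u/400*105-.5,90+v/380*100-.5)
print("tip",onz(c,t(199,257),116),"diam",[ (onz(c,t(a,257),116)-onz(c,t(b,257),116))[1] for a,b in((256,142),)],(onz(c,t(199,313),116)-onz(c,t(199,200),116))[0])
print("red",(onz(c,t(68,215),44)+onz(c,t(320,215),44))/2,(onz(c,t(194,76),44)))
r=lambda u,v:(225+u/400*180-.5,250+v/380*170-.5)
for z in (190,193,196,199,202):
    a,b=onz(c,r(202,52),z),onz(c,r(202,356),z); h1,h2=onz(c,r(202,128),z),onz(c,r(202,291),z); l,rr=onz(c,r(36,200),z),onz(c,r(368,200),z)
    print(z,"outer x",(b-a)[0],"y",(rr-l)[1],"ctr",(a+b)[0]/2,(l+rr)[1]/2,"bore",(h2-h1)[0],(h1+h2)[0]/2)
E
```

```text
f 432.8451079611888 cam [603.77488758 245.76873027 324.59894876]
tip [626.677195   248.78225879 116.        ] diam [np.float64(14.22609354911691)] 13.944128830843624
red [627.66283674 248.95587727  44.        ] [605.48946192 248.87104459  44.        ]
190 outer x 54.079947551183295 y 52.38626154578074 ctr 683.6088073067701 245.78903833971515 bore 29.050077600902 683.5555142214935
193 outer x 52.87459012347665 y 51.21865372951524 ctr 681.8294341290291 245.78858570460676 bore 28.402596817409062 681.7773288632511
196 outer x 51.669232695770006 y 50.051045913249766 ctr 680.0500609512882 245.7881330694984 bore 27.75511603391601 679.9991435050088
199 outer x 50.46387526806336 y 48.883438096984264 ctr 678.2706877735473 245.78768043439004 bore 27.10763525042296 678.2209581467664
202 outer x 49.25851784035672 y 47.71583028071876 ctr 676.4913145958062 245.78722779928168 bore 26.460154466929907 676.4427727885239
```

The bore-to-outer ratio gives about 28.7 mm, so this is the 28 mm ring and the expected band is yellow. Relative to the ring, the tip is 55 mm back and 3 mm towards +y. I'll move over it and lower until the tip is inside the bore with clearance.

```bash
python3 -m creep '[[0.6,2,0.1,0,0,0,0],[0.6,4,0.2,0,0,0,0],[0.6,5.2,0.3,0,0,0,0],[0.6,5.5,0.3,1,0,0,0],[0.6,5.5,0.3,3,0,0,0],[0.6,5.5,0.3,5,0,0,0],[0.6,5.5,0.3,6.5,0,0,0],[0.6,5.5,0.3,7.5,0,0,0],[0.6,5.5,0.3,7.5,0,0,0],[0.6,5.5,0.3,7.5,0,0,0]]';  python3 -m creep '[[0.6,0,0,0,0,0,0],[0.6,0,0,0,0,0,0]]'; python3 look.py w4; python3 - <<'E'
from h import *
im=np.load("w.npy"); save("w4c",cv2.resize(im[220:440,200:440],(720,600),interpolation=2)[:600])
E
```

```text
time: 5.25
tcp_pos: [628.0, 248.5, 106.5]
tool_rot: [0.0, -0.0, 1.0, 0.0]
force: [0.1, -0.1, -0.7]
finger_gap: 0.592
grip_force: 63.4
time: 5.45
tcp_pos: [628.4, 248.7, 107.3]
tool_rot: [0.001, -0.0, 1.0, 0.0]
force: [-0.4, -0.2, -0.7]
finger_gap: 0.595
grip_force: 63.4
[628.4 248.7 107.3] [[-1.0, -0.0, 0.002], [-0.0, 1.0, 0.0], [-0.002, 0.0, -1.0]] 5.45 [-0.38813332 -0.22576209 -0.70298517]
```

View pics/w4c.png

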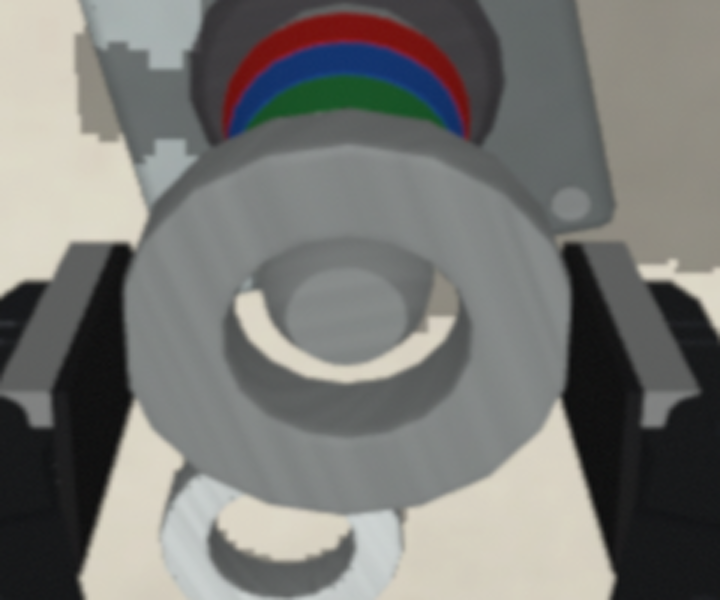

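The tip disc is at crop (346,317) inside the bore, and it is laterally centred: the outer edge's centre is at 346.5 and the bore's at 347.5. Next I'll check fore and aft.

```bash
python3 - <<'E'
from h import *
st=np.load("wst.npy",allow_pickle=True).item(); c=cam("wrist",st)
r=lambda u,v:(200+u/3-.5,220+v/600*220-.5)
print("tip",onz(c,r(346,317),116),"dx",(onz(c,r(346,365),116)-onz(c,r(346,268),116))[0],"dy",(onz(c,r(407,317),116)-onz(c,r(285,317),116))[1])
for z in (114,116,118,120):
    X=[onz(c,r(346,v),z)[0] for v in(147,512,237,436)]; Y=[onz(c,r(u,305),z)[1] for u in (125,568,225,470)]
    print(z,"outer",X[1]-X[0],Y[1]-Y[0],"ctr",(X[0]+X[1])/2,(X[2]+X[3])/2,"bore",X[3]-X[2],Y[3]-Y[2],"cy",(Y[0]+Y[1])/2,(Y[2]+Y[3])/2)
    print("   underside bore far x",onz(c,r(346,382),z-14)[0]-14,"outer near",onz(c,r(346,110),z-14)[0]+27)
E
```

```text
tip [626.62096464 248.83491726 116.        ] dx 13.954371324584372 dy 14.170650097082387
114 outer 53.83805099043707 52.0429370640868 ctr 631.0232754784969 631.0519394005671 bore 29.414386137219935 28.7822200223616 cy 248.89322432937155 249.01009099246016
   underside bore far x 632.4157181540985 outer near 631.2945880237381
116 outer 53.045997271876445 51.27729267191228 ctr 629.8346866692043 629.8629288938757 bore 28.981648073887982 28.358782249675613 cy 248.89416063461294 249.00930798072454
   underside bore far x 631.1327974281711 outer near 630.5734866680141
118 outer 52.253943553315594 50.51164827973773 ctr 628.6460978599118 628.6739183871844 bore 28.54891001055603 27.935344476989656 cy 248.89509693985428 249.00852496898895
   underside bore far x 629.8498767022436 outer near 629.8523853122902
120 outer 51.46188983475474 49.74600388756323 ctr 627.4575090506194 627.4849078804929 bore 28.116171947224075 27.511906704303613 cy 248.89603324509568 249.00774195725333
   underside bore far x 628.5669559763162 outer near 629.1312839565662
```

Fore and aft, the ring looks about 1.5 mm too far out. I'll correct that and lower further in steps, watching the lateral force.

```bash
python3 -m creep '[[0.6,0.15,0,0,0,0,0],[0.6,0.15,0,0.4,0,0,0],[0.6,0.15,0,0.8,0,0,0],[0.6,0.15,0,1.0,0,0,0],[0.6,0.15,0,1.0,0,0,0]]';  python3 -m creep '[[0.6,0,0,0.1,0,0,0],[0.6,0,0,0.2,0,0,0],[0.6,0,0,0.2,0,0,0]]';python3 -m creep '[[0.6,0,0,0.1,0,0,0],[0.6,0,0,0.2,0,0,0],[0.6,0,0,0.2,0,0,0]]'
```

```text
time: 6.0
tcp_pos: [625.7, 248.4, 95.5]
tool_rot: [-0.001, -0.0, 1.0, -0.0]
force: [-0.2, -0.0, -0.7]
finger_gap: 0.589
grip_force: 63.4
time: 6.3
tcp_pos: [626.1, 248.5, 94.2]
tool_rot: [-0.0, -0.0, 1.0, -0.0]
force: [-0.0, -0.1, -0.5]
finger_gap: 0.595
grip_force: 63.4
time: 6.6
tcp_pos: [626.1, 248.5, 92.1]
tool_rot: [-0.0, -0.0, 1.0, -0.0]
force: [0.2, 0.0, -0.2]
finger_gap: 0.59
grip_force: 63.4
```

```bash
for i in 1 2 3; do python3 -m creep '[[0.6,0,0,0.1,0,0,0],[0.6,0,0,0.1,0,0,0],[0.6,0,0,0.1,0,0,0]]' | egrep 'tcp|force: \['; done
```

```text
tcp_pos: [626.2, 248.5, 91.3]
force: [-0.3, -0.2, -1.8]
tcp_pos: [626.2, 248.5, 90.2]
force: [-0.2, 0.4, -0.5]
tcp_pos: [626.2, 248.5, 89.3]
force: [0.2, 0.3, -0.8]
```

```bash
for i in 1 2 3; do python3 -m creep '[[0.6,0,0,0.1,0,0,0],[0.6,0,0,0.1,0,0,0],[0.6,0,0,0.1,0,0,0]]' | egrep 'tcp|force: \['; done
```

```text
tcp_pos: [626.3, 248.5, 88.3]
force: [0.9, 0.8, -1.5]
tcp_pos: [626.4, 248.6, 87.4]
force: [0.5, -0.3, -0.6]
tcp_pos: [626.4, 248.6, 86.6]
force: [-0.1, 0.3, 2.6]
```

Contact came at TCP z of about 87, which is 30 mm below the tip, with almost no side force. That fits a centred 28 mm bore. Now I'll press gently.

```bash
for i in 1 2; do python3 -m creep '[[0.6,0,0,0.1,0,0,0],[0.6,0,0,0.1,0,0,0],[0.6,0,0,0.1,0,0,0]]' | egrep 'tcp|force: \['; done
```

```text
tcp_pos: [626.4, 248.6, 85.6]
force: [0.0, -0.2, 2.5]
tcp_pos: [626.4, 248.6, 84.6]
force: [0.0, 0.9, 5.2]
```

```bash
for i in 1 2; do python3 -m creep '[[0.6,0,0,0.1,0,0,0],[0.6,0,0,0.1,0,0,0],[0.6,0,0,0.1,0,0,0]]' | egrep 'tcp|force: \['; done; python3 -m creep '[[0.6,0,0,0.05,0,0,0],[0.6,0,0,0.05,0,0,0],[0.6,0,0,0.05,0,0,0],[0.6,0,0,0.05,0,0,0]]'
```

```text
tcp_pos: [626.4, 248.6, 83.9]
force: [-0.5, -0.1, 6.7]
tcp_pos: [626.5, 248.6, 83.2]
force: [-2.3, -0.4, 8.4]
time: 10.0
tcp_pos: [626.4, 248.6, 82.8]
tool_rot: [0.0, -0.0, 1.0, 0.0]
force: [-2.1, 0.5, 9.2]
finger_gap: 0.59
grip_force: 64.4
```

```bash
python3 -m creep '[[0.6,0.03,0,0.03,0,0,0],[0.6,0.05,0,0.06,0,0,0],[0.6,0.05,0,0.06,0,0,0],[0.6,0.05,0,0.06,0,0,0],[0.6,0.05,0,0.06,0,0,0],[0.6,0.05,0,0.06,0,0,0]]'; python3 look.py w5; python3 - <<'E'
from h import *
im=np.load("w.npy"); save("w5c",cv2.resize(im[220:440,200:440],(720,600),interpolation=2)[:600])
E
```

```text
time: 10.6
tcp_pos: [626.4, 248.6, 82.5]
tool_rot: [0.001, -0.0, 1.0, 0.0]
force: [-0.1, -0.7, 10.0]
finger_gap: 0.591
grip_force: 64.5
[626.4 248.6  82.5] [[-1.0, -0.0, 0.002], [-0.0, 1.0, 0.0], [-0.002, 0.0, -1.0]] 10.6 [-0.07556916 -0.74518076 10.03750245]
```

View pics/w5c.png

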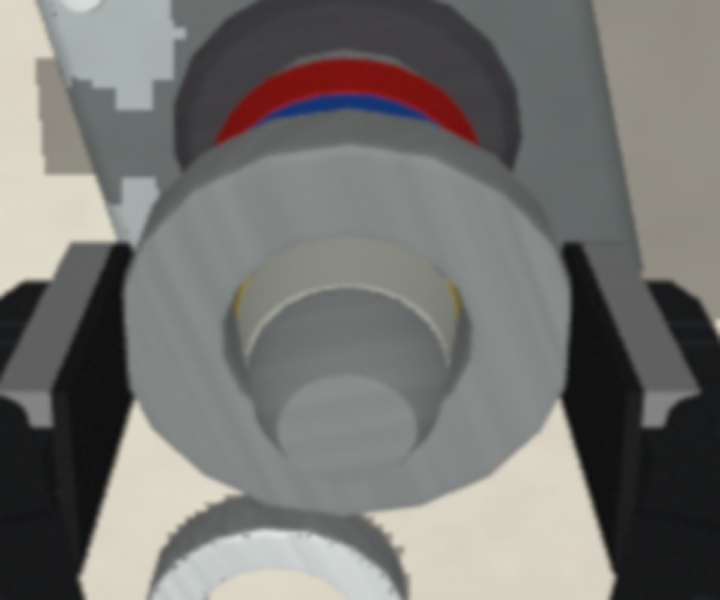

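The taper shows centred in the bore with a yellow sliver at the bore's edge, and 10 N means it is about 3.7 mm down. I'll unload the spring, open and withdraw.

```bash
python3 -m creep '[[0.6,0,0,-0.1,0,0,0],[0.6,0,0,-0.2,0,0,0],[0.6,0,0,-0.3,0,0,0],[0.6,0,0,-0.35,0,0,0],[0.6,0,0,-0.35,0,0,0],[0.5,0,0,-0.35,0,0,0],[0.3,0,0,-0.35,0,0,0],[0,0,0,-0.35,0,0,0],[0,0,0,-0.35,0,0,0],[0,0,0,-0.35,0,0,0]]'
python3 -m creep '[[0,0,0,0,0,0,0],[0,0,0,-1,0,0,0],[0,0,0,-4,0,0,0],[0,0,0,-8,0,0,0],[0,-2,0,-10.5,0,0,0],[0,-5.5,0,-10.5,0,0,0],[0,-5.5,0,-10.5,0,0,0],[0,-5.5,0,-10.5,0,0,0]]'; python3 look.py w6;  python3 - <<'E'
from h import *
im=np.load("w.npy"); s=grab_frame("side"); np.save("s6.npy",s)
save("w6c",np.hstack([cv2.resize(im[70:230,240:400],(400,400),interpolation=2),cv2.resize(s[215:315,225:325],(400,400),interpolation=2)]))
E
```

```text
time: 11.65
tcp_pos: [625.0, 248.3, 84.0]
tool_rot: [-0.001, -0.0, 1.0, -0.0]
force: [-0.1, -0.8, 0.7]
finger_gap: 1.002
grip_force: 0.0
time: 12.45
tcp_pos: [680.7, 248.3, 189.4]
tool_rot: [-0.0, 0.0, 1.0, -0.0]
force: [0.0, -1.1, -0.3]
finger_gap: 1.001
grip_force: 0.0
[680.7 248.3 189.4] [[-1.0, 0.0, -0.001], [0.0, 1.0, -0.0], [0.001, -0.0, -1.0]] 12.45 [ 0.00608545 -1.10236267 -0.2750941 ]
```

View pics/w6c.png

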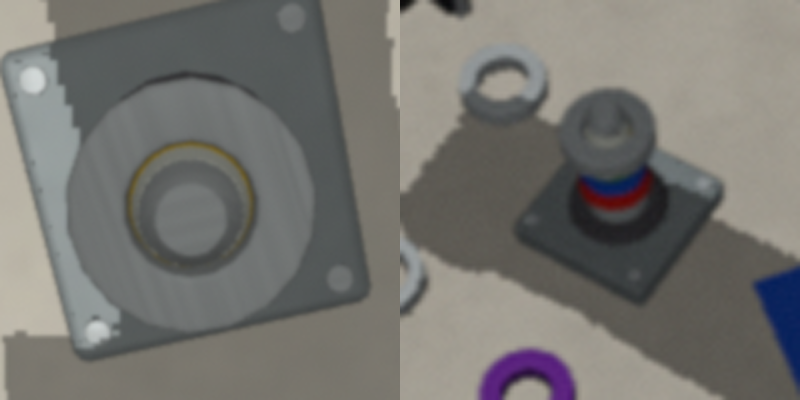

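The ring sits level on the taper, with the yellow rim right at the bore, and the tip is concentric at crop (190,218). The band is yellow. Next I'll go over the selector's marker.

```bash
python3 -m creep '[[0,2.5,2.5,0,0,0,0],[0,5.5,5.5,0,0,0,0],[0,8.5,8.5,0,0,0,0],[0,11.5,11.5,0,0,0,0],[0,14.5,14.5,1,0,0,0],[0,17.5,17.5,2,0,0,0],[0,19.9,20.7,3.9,0,0,0],[0,19.9,20.7,3.9,0,0,0],[0,19.9,20.7,3.9,0,0,0],[0,19.9,20.7,3.9,0,0,0]]'
python3 look.py w7
```

```text
time: 13.55
tcp_pos: [482.0, 454.9, 151.3]
tool_rot: [0.0, 0.0, 1.0, 0.0]
force: [0.3, -0.3, 0.1]
finger_gap: 1.003
grip_force: 0.0
[482.  454.9 151.3] [[-1.0, 0.0, 0.001], [0.0, 1.0, 0.0], [-0.001, 0.0, -1.0]] 13.55 [ 0.32540067 -0.32272686  0.10899133]
```

View pics/w7.png

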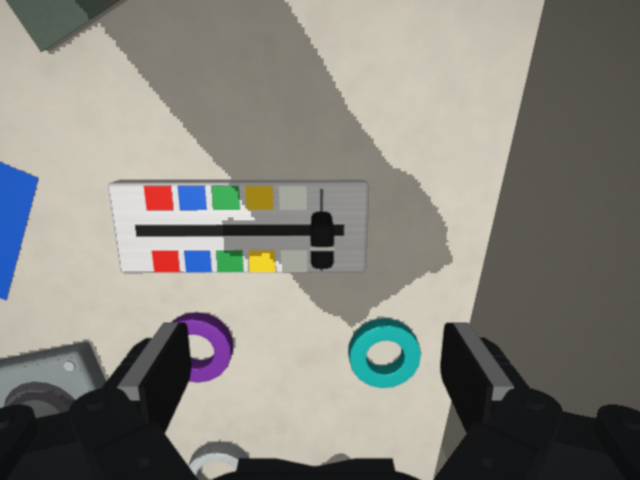

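The marker is at about (322,240), with its pointer line at (321.5,200). The yellow field is at (259.5,198) and (262.5,262).

```bash
python3 - <<'E'
from h import *
im=np.load("w.npy");st=np.load("wst.npy",allow_pickle=True).item(); c=cam("wrist",st); hsv=cv2.cvtColor(im,cv2.COLOR_RGB2HSV)
def cen(lo,hi,b):
    x0,y0,x1,y1=b; m=cv2.inRange(hsv,lo,hi)[y0:y1,x0:x1]; M=cv2.moments(m,True); return (x0+M["m10"]/M["m00"],y0+M["m01"]/M["m00"])
for n,lo,hi in(("yel",(18,90,60),(34,255,255)),("grn",(45,90,40),(85,255,255)),("blu",(100,100,60),(128,255,255)),("red",(0,120,60),(8,255,255))):
    for b in((140,184,300,212),(140,249,300,274)):
        q=cen(lo,hi,b); print(n,np.round(q,1),np.round(onz(c,q,14),1))
q=cen((0,0,0),(180,255,60),(308,190,336,208)); print("ptr",np.round(q,1),np.round(onz(c,q,14),1))
d=(hsv[...,2]<60); 
for r in (205,215,225,240,255,262,268): 
    x=np.where(d[r,305:340])[0]+305; print(r,x.min() if len(x) else 0,x.max() if len(x) else 0)
for v in (211,247,269): print(v,onz(c,(322,v),54),onz(c,(322,v),14))
E
```

```text
yel [258.9 197.4] [461.  418.2  14. ]
yel [261.6 260.5] [505.1 418.3  14. ]
grn [225.3 197.4] [461.  396.2  14. ]
grn [229.5 261. ] [505.4 396.2  14. ]
blu [191.7 197.5] [461.  374.1  14. ]
blu [197.4 260.9] [505.3 374.1  14. ]
red [158.2 197.5] [461.  352.1  14. ]
red [165.4 261. ] [505.4 352.2  14. ]Traceback (most recent call last):
  File "<stdin>", line 8, in <module>
  File "<stdin>", line 4, in cen
ZeroDivisionError: float division by zero
```

The fields are 22 mm apart with yellow at y = 418.2. The marker is at y of about 459.3, and the track's centre is at x = 483.2.

```bash
python3 -m creep '[[0,-0.1,0.4,3,0,0,0],[0,-0.1,0.4,6,0,0,0],[0,-0.1,0.4,9,0,0,0],[0,-0.1,0.4,11,0,0,0],[0,-0.1,0.4,12.2,0,0,0],[0,-0.1,0.4,12.5,0,0,0],[0,-0.1,0.4,12.5,0,0,0]]'; python3 -m creep '[[0.3,0,0,0,0,0,0],[0.6,0,0,0,0,0,0],[0.75,0,0,0,0,0,0],[0.95,0,0,0,0,0,0],[0.95,0,0,0,0,0,0],[0.95,0,0,0,0,0,0],[0.95,0,0,0,0,0,0],[0.95,0,0,0,0,0,0]]'
```

```text
time: 14.3
tcp_pos: [483.4, 459.2, 26.1]
tool_rot: [0.0, 0.0, 1.0, 0.0]
force: [-1.0, -1.5, 1.0]
finger_gap: 0.997
grip_force: 0.0
time: 15.1
tcp_pos: [482.7, 459.6, 26.1]
tool_rot: [0.0, -0.0, 1.0, 0.0]
force: [-1.3, -0.3, 5.0]
finger_gap: 0.154
grip_force: 59.1
```

Gripped (13 mm). I'll slide it −41.3 mm along y to yellow.

```bash
python3 -m creep '[[0.95,0,-0.5,0,0,0,0],[0.95,0,-1.2,0,0,0,0],[0.95,0,-1.9,0,0,0,0],[0.95,0,-2.6,0,0,0,0],[0.95,0,-3.3,0,0,0,0],[0.95,0,-3.8,0,0,0,0],[0.95,0,-4.1,0,0,0,0],[0.95,0,-4.13,0,0,0,0],[0.95,0,-4.13,0,0,0,0],[0.95,0,-4.13,0,0,0,0]]'; python3 -m creep '[[0.8,0,0,0,0,0,0],[0.5,0,0,0,0,0,0],[0,0,0,0,0,0,0],[0,0,0,0,0,0,0],[0,0,0,0,0,0,0],[0,0,0,-3,0,0,0],[0,0,0,-7,0,0,0],[0,0,0,-11,0,0,0],[0,0,0,-12.5,0,0,0],[0,0,0,-12.5,0,0,0]]'; python3 look.py w8;  python3 - <<'E'
from h import *
im=np.load("w.npy"); s=grab_frame("side")
save("w8c",np.hstack([cv2.resize(im[160:290,200:460],(500,300),interpolation=2),cv2.resize(s[215:315,225:325],(300,300),interpolation=2)]))
E
```

```text
time: 16.1
tcp_pos: [482.8, 417.8, 26.1]
tool_rot: [0.0, 0.0, 1.0, 0.0]
force: [-1.7, 0.4, 5.5]
finger_gap: 0.154
grip_force: 59.5
time: 17.1
tcp_pos: [484.4, 419.4, 154.0]
tool_rot: [0.003, -0.0, 1.0, 0.002]
force: [0.3, 0.4, 0.9]
finger_gap: 1.0
grip_force: 0.0
[484.4 419.4 154. ] [[-1.0, -0.0, 0.005], [-0.0, 1.0, 0.003], [-0.005, 0.003, -1.0]] 17.1 [0.2748888  0.36462694 0.85620891]
```

View pics/w8c.png

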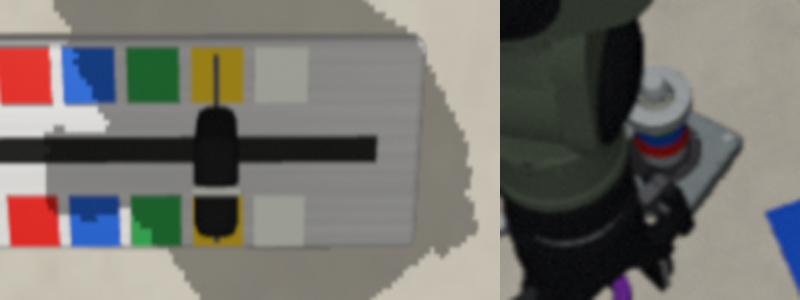

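The pointer line stands in the middle of the yellow field at crop (216,75). In the side view, the ring still sits level on the taper.

```bash
python3 -m creep '[[0,0,0,0,0,0,0],[0,0,0,0,0,0,0],[0,0,0,0,0,0,0]]' | tail -3; python3 -c "
from plant import finish_job; print(finish_job())"
```

```text
force: [-0.3, 0.5, -0.5]
finger_gap: 1.0
grip_force: 0.0
the job is handed in; nothing more can be done
None
```

I handed the job in at about 17 s: the 28 mm ring was pressed about 3.7 mm (about 10 N) and left level on the taper in the yellow band, and the marker is centred on the yellow field; I have no verdict back from the judging.

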